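Bring the hidden cactus to its saucer

ROBOT

A 6-joint arm with a two-finger parallel gripper is mounted at the origin on the work surface. World frame = base frame: x ahead of the robot, y to its left, z up, the work surface at z = 0. Lengths are in m, angles in rad, forces in N, time in s.
With the tool pointing down it reaches from about 0.325 to 0.85 m from the base axis. Payload 15.5 kg.
Tool frame: the origin (TCP) lies at the very end of the fingers, on their centre line; the grasp point (between the pads) lies 19 mm behind it; z points along the fingers, y is the line along which they close (so a half turn about z gives the same grasp; the last joint's range is limited). The gripper opens to 91 mm and grips with 3 to 60 N. Pads are 32 mm wide; open, the fingers measure 118 mm over their backs; the gripper's body (76 mm by 178 mm) begins 60 mm behind the grasp point.
Start: joints at [-0.096, 0.494, 1.345, -0, 1.302, -0.096], TCP at [0.625, 0, 0.18] pointing down, gripper open.
Joint ranges: [-2.91, 2.91], [-0.82, 2.16], [0.22, 2.67], [-1.22, 4.37], [0.12, 2.79], [-3.08, 3.08]. Speed limits (rad/s): [1.89, 1.89, 2.57, 3.01, 3.01, 3.01].

INTERFACE

Orientations are given as a unit quaternion [w, x, y, z].
In Python, from workcell import get_state, capture, camera_info, close_job, recognise gives the robot as it stands.
- The arm moves only by the tool send_rows, never from a script. Its argument "deltas" is a list of rows, each a list of 7 numbers: the shift along the world's x, y, z as a fraction of full scale, then the turn, a rotation vector about the world's x, y, z as a fraction of full scale, then the closure, from -1 (fully open) to 1 (shut). In form: [[tx, ty, tz, wx, wy, wz, fingers], ...]. A call has 1 to 5 rows; each row shifts and turns the commanded pose from where the row before left it; what a row does not reach is not made up. Full scale, the value 1, is 2 cm for a shift and 5 degrees for a turn. A row lasts 1/8 s, in which the tool goes at most 62.5 mm and 10.7 degrees, less where a joint would pass 70% of its speed; a pose out of reach is approached as far as the arm can. A call with a number of a shift or a turn outside -1 to 1 is refused whole. A call with a gripper value outside its range is refused whole. The fingers move at their own pace and stop on an object; the grip force is fixed at half the most. Time passes only in rows, so rows that do not move let the fingers close. It gives the time, the measured TCP pose, the force, the opening and the grip force at its end, in the units of the state.
- get_state(): the state, without advancing time (a new reading comes with each control period).
- capture(name): name is "scene" or "side" or "wrist"; returns the picture (420x560x3 uint8, blue, green, red); there is no depth.
- camera_info(name): a dict with "intrinsics" (3x3 intrinsics, pixels), "k1" (the pictures are not rectified: a ray, as slopes to the right and down, at radius r is drawn at 1 + k1 r^2 times it, then the intrinsics apply), "xyz" and "attitude" of the camera in the world. Camera axes: x right, y down, z forward; pixel columns grow to the right and rows downward; lengths in m; the calibration is good to about 2 mm. A picture is of the moment at which its call begins: read the wrist's pose just before it. camera_info takes no time and is no camera call; for the wrist camera it gives the pose at the moment of the call.
- close_job(): hands the job in; it is judged then, once.
Trained networks look in the newest picture that a camera, given by its name, has taken for a name from the list of things; names that differ only in an ending like _2 or _b are one class to them, and where a whole thing is asked for, a point or a joint stands for the part that bears it (a point fixed in the world has none). Each returns a list of dicts, best first, with "score" (0 to 1); they miss things now and then, are a little off and sometimes report something else, mostly with a low value. They report only what shows in the picture. A call takes as long as a camera call. They do not tell look-alikes from the thing itself.
- recognise(camera, name): "point" ([column, row] in pixels, amid what is visible of it).
The state is a dict: "time": time; "q": joint angles; "joint_velocities": joint speeds; "joint_torque": joint torques, N m; "eef_pos": TCP position; "tcp_rot": TCP orientation; "force": force on the tool from outside, world axes, zero at the start; "torque": the same for the moment, N m; "width": opening from 0.0 (shut) to 1.0 (fully open); "grip_force": force on a finger pad.
Only numpy, scipy, OpenCV 4.12 (cv2) and the standard library are available. Lean on these libraries where they do the work, as an engineer would, in place of code of your own. Each camera call takes 0.05 s, during which the arm holds its last target. There are 200 camera calls.

TASK

The little potted cactus is wedged in the black trough between the white bottle and the square wooden canister. First stand the bottle and the canister aside on the shallow blue tray, then lift out the cactus and stand it in the middle of the terracotta saucer, and only then put the bottle and the canister back in the trough, each exactly where it stood before. Keep all three upright and do not disturb the other things on the sill.

Things in the scene. Friction and masses are not known exactly. Their poses are not given: they have to be found in the camera images.
- bottle: White plastic bottle, upright, round: straight side 56 mm in diameter up to 104 mm, then a grey cap 46 mm in diameter up to 120 mm in all. About 0.2 kg. Stands in the trough at one side of the cactus. Origin: centre of its underside; z is its upward axis.
- canister: Square wooden canister, upright: 50 x 50 mm up to 98 mm, then a steel lid 46 x 46 mm up to 110 mm in all. About 0.2 kg. Stands in the trough at the other side of the cactus, about square to the trough. Origin: centre of its underside; x and y are square to its sides, z up.
- cactus: Small round cactus in a low terracotta pot: pot 56 mm in diameter up to 32 mm, then a rim 60 mm in diameter from 32 to 45 mm; the hard green cactus rises to 58 mm in its middle. About 0.14 kg. Stands in the middle of the trough. Origin: centre of the pot's underside; z up. Its pot lies below or level with the trough's walls, so fingers can reach it only along the trough, once both neighbours are away.
- trough: Black plastic trough, fixed, open above: outside 86 mm (its x) by 224 mm (its y) and 45 mm high, walls and floor 4 mm thick. Bottle, cactus and canister stand in one row along its y, about 68 mm apart (bottle and canister at about +68 and -68 mm, either way round, cactus at about 0). Origin: centre of its underside, on the work surface.
- tray: Shallow blue plastic tray, fixed, empty: outside 130 mm (its x) by 220 mm (its y), rim 12 mm high, walls and floor 4 mm thick; the side area with room for bottle and canister side by side along its y. Origin: centre of its underside, on the work surface.
- saucer: Round terracotta saucer, fixed, empty: 130 mm in diameter over its rim, 12 mm high, flat floor 6 mm thick and about 100 mm in diameter. Origin: centre of its underside, on the work surface.
- emptypot: Bystander: small empty terracotta pot, 68 mm in diameter at the mouth, 58 mm high, loose, standing near the saucer. Leave it alone. Origin: centre of its underside.
- seedjar: Bystander: small jar with a white cap, 48 mm in diameter, 65 mm high, loose, standing beside the trough. Leave it alone. Origin: centre of its underside.
- seedtin: Bystander: flat steel tin, 60 mm in diameter, 34 mm high, loose, standing beside the tray. Leave it alone. Origin: centre of its underside.
There are look-alikes about, which are no part of the job. Leave any purple look-alike of the cactus alone.

How it is judged:
On the way, in this order (a step that is already met when the one before it is completed fails the run):
1. bottle and canister both stand released on the blue tray, the cactus still in its place in the trough (x of bottle in the frame of tray between -0.06 and 0.06 m and y of bottle in the frame of tray between -0.105 and 0.105 m and z of bottle in the frame of tray between -0.002 and 0.009 m and linear speed of each of bottle, canister below 0.02 m/s and angular speed of each of bottle, canister below 0.2 rad/s and angle between each of bottle, canister's own z axis and vertical below 0.1 rad and contact force between the fingers and bottle below 0.1 N and x of canister in the frame of tray between -0.06 and 0.06 m and y of canister in the frame of tray between -0.105 and 0.105 m and z of canister in the frame of tray between -0.002 and 0.009 m and contact force between the fingers and canister below 0.1 N and distance of cactus from where it was at the start of the episode below 0.03 m), for 0.2 s.
2. the cactus stands released in the middle of the saucer while bottle and canister are still on the tray (horizontal distance between cactus and saucer below 0.015 m and z of cactus in the frame of saucer between 0.003 and 0.011 m and linear speed of cactus below 0.02 m/s and angular speed of cactus below 0.2 rad/s and angle between cactus's own z axis and vertical below 0.1 rad and contact force between the fingers and cactus below 0.1 N and x of bottle in the frame of tray between -0.06 and 0.06 m and y of bottle in the frame of tray between -0.105 and 0.105 m and z of bottle in the frame of tray between -0.002 and 0.009 m and x of canister in the frame of tray between -0.06 and 0.06 m and y of canister in the frame of tray between -0.105 and 0.105 m and z of canister in the frame of tray between -0.002 and 0.009 m), for 0.2 s.
At the end, for the whole second after the job is handed in: The cactus stands upright on the saucer's floor within 15 mm of its middle; the bottle and the canister stand upright in the trough, each within 15 mm of where it stood at the start; all three are released and at rest (horizontal distance between cactus and saucer below 0.015 m and z of cactus in the frame of saucer between 0.003 and 0.011 m and linear speed of each of bottle, canister, cactus below 0.02 m/s and angular speed of each of bottle, canister, cactus below 0.2 rad/s and angle between each of bottle, canister, cactus's own z axis and vertical below 0.1 rad and contact force between the fingers and bottle below 0.1 N and contact force between the fingers and canister below 0.1 N and contact force between the fingers and cactus below 0.1 N and distance of each of bottle, canister from where it was at the start of the episode below 0.015 m); the robot touches nothing.
It fails at once if the bottle, the canister or the cactus is tipped over (more than 35 degrees) (angle between any of bottle, canister, cactus's own z axis and vertical above 0.6 rad).
It fails at once if another thing on the sill is shifted by more than 25 mm (distance of any of emptypot, seedjar, seedtin from where it was at the start of the episode above 0.025 m).
It also fails if it takes over 136 s, if anything falls off the work surface, if the arm or the gripper's body presses on something with over 40 N, if the wrist force passes 120 N, or if a joint passes its speed limit or range.

## Working session

There is one attempt and no reset: what is moved stays moved. The work goes in short steps, Python scripts to look and compute and a tool call to move; the robot and the scene stay as the last step left them, time stands still between calls to the robot, and variables do not carry over. Pictures are saved under pics/ and viewed, at most 14 in all, crops included, and the job is handed in when it is done.

Besides the shell and the picture viewer there is one more tool, called after "Request:" by a JSON object that holds its "op" and its "data". send_rows: Moves the arm, as the interface text tells. Shift numbers are shares of 2 cm and turn numbers shares of 5 degrees, none past 1 either way. Its arguments: {"type":"object","properties":{"deltas":{"type":"array"}},"required":["deltas"]}

```bash
mkdir -p pics; ls
cat > h.py <<'E'
import numpy as np, cv2
from scipy.spatial.transform import Rotation as R
from workcell import get_state, capture, camera_info, close_job, recognise
def info(c):
    i=camera_info(c); K=np.array(i["intrinsics"]); a=i["attitude"]
    a=np.array(a); Rm=a if a.shape==(3,3) else R.from_quat(np.roll(a,-1)).as_matrix()
    return K,i["k1"],np.array(i["xyz"]),Rm
def p2w(c,px,z,I=None):
    K,k,t,Rm=I or info(c)
    d=np.linalg.solve(K,[px[0],px[1],1.])[:2]; s=d.copy()
    for _ in range(20): s=d/(1+k*(s@s))
    r=Rm@np.array([s[0],s[1],1]); return t+r*(z-t[2])/r[2]
def w2p(c,P,I=None):
    K,k,t,Rm=I or info(c); p=(np.atleast_2d(P)-t)@Rm; s=p[:,:2]/p[:,2:]
    s=s*(1+k*(s**2).sum(1,keepdims=True)); return s@K[:2,:2].T+K[:2,2]
E
python3 - <<'E'
from h import *
names="bottle canister cactus trough tray saucer emptypot seedjar seedtin".split()
for c in("scene","side","wrist"):
    im=capture(c); cv2.imwrite(f"pics/{c}0.png",im); print(c,camera_info(c))
for c in("scene","side"):
    for n in names: print(c,n,[(np.round(d["point"]),round(d["score"],2)) for d in recognise(c,n)])
print(get_state())
E
```

```text
pics
scene {'intrinsics': array([[497.38610692,   0.        , 279.94127904],
       [  0.        , 497.38610692, 217.62360054],
       [  0.        ,   0.        ,   1.        ]]), 'k1': -0.10755345598898625, 'xyz': array([1.35076586, 0.42147194, 1.06073748]), 'attitude': array([-0.19366412,  0.49486808,  0.7874209 , -0.31235897])}
side {'intrinsics': array([[540.61877734,   0.        , 278.72218466],
       [  0.        , 540.61877734, 211.39501994],
       [  0.        ,   0.        ,   1.        ]]), 'k1': -0.06536720040861879, 'xyz': array([ 0.49027493, -0.89158996,  1.0059476 ]), 'attitude': array([-0.36184648,  0.93214501, -0.00894416,  0.00963326])}
wrist {'intrinsics': array([[296.00948014,   0.        , 282.07150286],
       [  0.        , 296.00948014, 206.65407626],
       [  0.        ,   0.        ,   1.        ]]), 'k1': -0.04935439937176505, 'xyz': array([0.62430503, 0.06701192, 0.38348721]), 'attitude': array([ 1.19226682e-01,  9.92866687e-01,  4.25273848e-04, -7.48234069e-04])}
scene bottle [(array([208., 176.]), 0.68), (array([373., 306.]), 0.46), (array([317., 228.
[... 945 characters left out ...]
ime': 1.05, 'q': array([-9.55040748e-02,  4.93594305e-01,  1.34550241e+00, -1.07665087e-05,
        1.30248270e+00, -9.55201396e-02]), 'joint_velocities': array([-0.00159228, -0.00274727, -0.0002089 ,  0.00040371, -0.00128681,
        0.00020118]), 'joint_torque': array([-8.41485780e-04, -8.78710413e+01, -3.82242501e+01,  7.06863636e-02,
        4.40409151e-02,  2.57365905e-06]), 'eef_pos': array([ 6.25006110e-01, -3.96587242e-06,  1.79717693e-01]), 'tcp_rot': array([8.40941652e-06, 7.07100092e-01, 7.07113470e-01, 2.09407509e-07]), 'force': array([-0.23647852, -0.53874886,  0.89192598]), 'torque': array([ 0.02241704,  0.02586226, -0.02986771]), 'grip_force': 0.0, 'width': 1.0000818420485202}
```

View pictures.

View pics/side0.png

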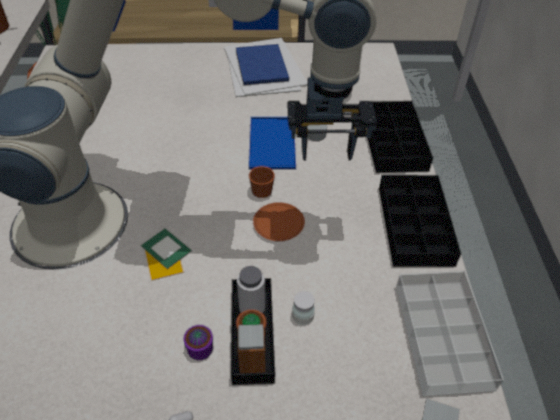

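View pics/scene0.png

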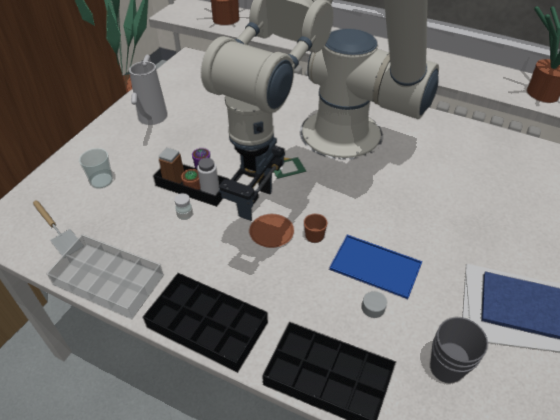

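Run:
```python
from h import *
for n,px,z in [("bottle",(253,287),.07),("can",(251,347),.07),("cactus",(250,319),.04),("purple?",(198,340),.04),("tray",(270,145),.004),("saucer",(281,222),.006),("emptypot",(261,181),.03),("jar",(302,310),.035),("tin",(316,131),.017)]:
    print(n,p2w("side",px,z).round(3))
```

```text
bottle [ 0.463 -0.249  0.07 ]
can [ 0.46  -0.387  0.07 ]
cactus [ 0.456 -0.307  0.04 ]
purple? [ 0.353 -0.354  0.04 ]
tray [0.505 0.279 0.004]
saucer [ 0.528 -0.013  0.006]
emptypot [0.479 0.107 0.03 ]
jar [ 0.564 -0.284  0.035]
tin [0.638 0.324 0.017]
```

Run:
```python
from h import *
im=cv2.imread("pics/side0.png")
cv2.imwrite("pics/crop1.png",cv2.resize(im[255:400,170:330],None,fx=4,fy=4,interpolation=cv2.INTER_CUBIC))
hsv=cv2.cvtColor(im,cv2.COLOR_BGR2HSV)
I=info("side")
def biggest(m,box):
    x0,y0,x1,y1=box; M=np.zeros_like(m); M[y0:y1,x0:x1]=m[y0:y1,x0:x1]
    cs,_=cv2.findContours(M,cv2.RETR_EXTERNAL,cv2.CHAIN_APPROX_NONE); return max(cs,key=cv2.contourArea)
def rect(n,m,box,z):
    c=biggest(m,box)[:,0,:]; W=np.array([p2w("side",p,z,I)[:2] for p in c],np.float32)*1000
    print(n,cv2.minAreaRect(W),len(c)); 
rect("tray",cv2.inRange(hsv,(100,150,60),(125,255,255)),(235,105,310,180),.010)
rect("saucer",cv2.inRange(hsv,(3,110,60),(15,255,255)),(245,195,315,250),.010)
rect("trough",cv2.inRange(hsv,(0,0,0),(180,255,60)),(215,262,285,390),.04)
rect("emptypot",cv2.inRange(hsv,(3,110,40),(15,255,255)),(240,160,285,200),.05)
```

```text
tray ((510.4222717285156, 288.0280456542969), (213.6724853515625, 123.24439239501953), 89.37516784667969) 178
saucer ((521.9793090820312, -13.175704956054688), (122.05953216552734, 121.30017852783203), 53.41899871826172) 125
trough ((459.5790100097656, -328.194091796875), (83.07466888427734, 239.92689514160156), 1.3361197710037231) 422
emptypot ((480.57598876953125, 86.17687225341797), (104.54208374023438, 58.91988754272461), 89.27310180664062) 83
```

View pics/crop1.png

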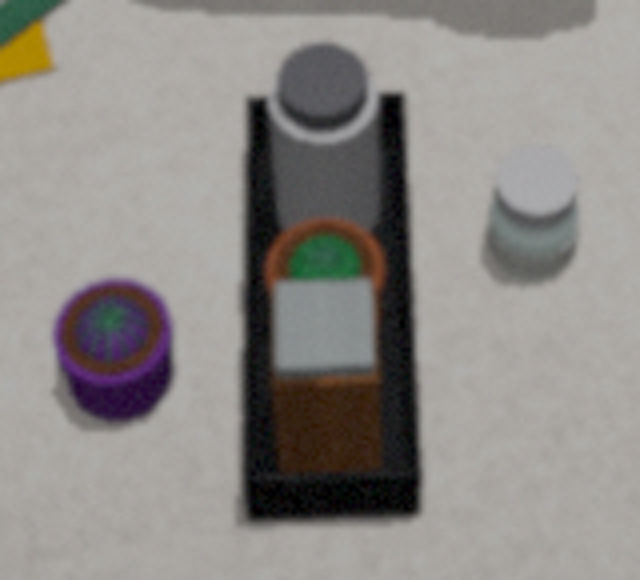

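Candidates for the cactus: terracotta/green at (251,319), standing in the trough between bottle (250,277) and canister (251,336). Purple look-alike at (198,338) stands outside the trough. The terracotta one is meant, and the crop confirms this. Now I go above the trough.

Request:
{"op": "send_rows", "data": {"deltas": [[-0.5,-1,0.3,0,0,0,-1],[-0.5,-1,0.3,0,0,0,-1],[-0.5,-1,0.3,0,0,0,-1],[-0.5,-1,0.3,0,0,0,-1],[-0.5,-1,0.3,0,0,0,-1]]}}

```text
time: 1.68
eef_pos: [0.5743, -0.1016, 0.2103]
tcp_rot: [0.0, 0.707, 0.707, 0.0]
force: [0.6, -0.2, -0.3]
width: 1.0
grip_force: 0.0
```

Request:
{"op": "send_rows", "data": {"deltas": [[-0.5,-1,0.3,0,0,0,-1],[-0.5,-1,0.3,0,0,0,-1],[-0.5,-1,0.3,0,0,0,-1],[-0.5,-1,0.3,0,0,0,-1],[-0.5,-1,0.3,0,0,0,-1]]}}

```text
time: 2.3
eef_pos: [0.5241, -0.2013, 0.2402]
tcp_rot: [0.0, 0.707, 0.707, 0.0]
force: [1.0, -0.0, -0.4]
width: 0.997
grip_force: 0.0
```

Request:
{"op": "send_rows", "data": {"deltas": [[-0.5,-1,0,0,0,0,-1],[-0.5,-1,0,0,0,0,-1],[-0.5,-0.5,0,0,0,0,-1],[-0.5,0,0,0,0,0,-1],[-0.25,0,0,0,0,0,-1]]}}

```text
time: 2.92
eef_pos: [0.4793, -0.2495, 0.2398]
tcp_rot: [-0.0, 0.707, 0.707, 0.0]
force: [-0.4, -0.1, -0.2]
width: 1.0
grip_force: 0.0
```

Run:
```python
from h import *
im=capture("wrist"); I=info("wrist"); cv2.imwrite("pics/w1.png",im); np.save("w1.npy",np.r_[I[2],I[3].ravel()])
s=get_state(); print(s["eef_pos"],s["tcp_rot"],s["q"],s["time"])
for n,z in [("bottle",.1),("canister",.1),("cactus",.05),("trough",.02),("seedjar",.06)]:
    for d in recognise("wrist",n): print(n,np.round(d["point"]),round(d["score"],2),p2w("wrist",d["point"],z,I).round(3))
```

```text
[ 0.4790693  -0.24945103  0.23985163] [-1.35560010e-04  7.07034999e-01  7.07178544e-01 -9.87093182e-06] [-5.90663724e-01  3.17537276e-01  1.46727311e+00  3.38372553e-05
  1.35705209e+00 -5.90873909e-01] 2.975
bottle [263. 193.] 0.71 [ 0.456 -0.25   0.1  ]
canister [268. 293.] 0.84 [ 0.46  -0.381  0.1  ]
cactus [208. 238.] 0.83 [ 0.374 -0.325  0.05 ]
cactus [265. 235.] 0.59 [ 0.455 -0.32   0.05 ]
trough [290. 190.] 0.78 [ 0.489 -0.261  0.02 ]
seedjar [346. 202.] 0.81 [ 0.563 -0.269  0.06 ]
```

View pics/w1.png

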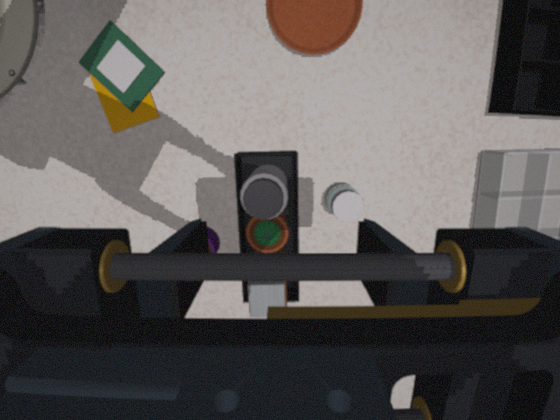

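Run:
```python
from h import *
s=np.load("w1.npy"); K,k,_,_=info("wrist"); I=(K,k,s[:3],s[3:].reshape(3,3))
for n,px,z in [("cap",(264.5,196),.124),("cactus rim",(267,234.5),.049),("tr TL",(237,153),.045),("tr TR",(298,152),.045),("lidL",(248,300),.114),("lidR",(286,300),.102),("tr BL",(243,300),.045),("tr BR",(299,300),.045),("sauc",(314,9),.012)]:
    print(n,p2w("wrist",px,z,I).round(4))
for n,px,z in [("cap",(250.5,277),.124),("lid",(251.2,336),.114),("cactus rimfar",(251.5,309.5),.049),("tr",(232,279.5),.045),("tr",(271,278.5),.045),("tr",(231.8,374.5),.045),("tr",(274,373.5),.045)]:
    print("side",n,p2w("side",px,z).round(4))
```

```text
cap [ 0.4589 -0.2483  0.124 ]
cactus rim [ 0.4571 -0.319   0.049 ]
tr TL [ 0.4181 -0.2061  0.045 ]
tr TR [ 0.4994 -0.2048  0.045 ]
lidL [ 0.4358 -0.3831  0.114 ]
lidR [ 0.4835 -0.3902  0.102 ]
tr BL [ 0.4193 -0.4251  0.045 ]
tr BR [ 0.504  -0.4248  0.045 ]
sauc [ 0.5201 -0.0193  0.012 ]
side cap [ 0.4591 -0.2617  0.124 ]
side lid [ 0.4615 -0.3882  0.114 ]
side cactus rimfar [ 0.4594 -0.2901  0.049 ]
side tr [ 0.4164 -0.2113  0.045 ]
side tr [ 0.5007 -0.2099  0.045 ]
side tr [ 0.4232 -0.431   0.045 ]
side tr [ 0.5033 -0.4303  0.045 ]
```

Wrist picture: bottle cap at (264,196), terracotta/green cactus at (267,234), canister lid at (267,300). The purple one is at (208,240) outside the trough. Next: grasp the bottle.

Request:
{"op": "send_rows", "data": {"deltas": [[-1,-0.1,0,0,0,0,-1],[0,0,-1,0,0,0,-1],[0,0,-1,0,0,0,-1],[0,0,-1,0,0,0,-1],[0,0,-1,0,0,0,-1]]}}

```text
time: 3.85
eef_pos: [0.4603, -0.2519, 0.1591]
tcp_rot: [0.0, 0.707, 0.707, 0.0]
force: [1.2, -0.4, 0.3]
width: 1.003
grip_force: 0.0
```

Request:
{"op": "send_rows", "data": {"deltas": [[0,0,-1,0,0,0,-1],[0,0,-1,0,0,0,-1],[0,0,-1,0,0,0,-1],[0,0,-1,0,0,0,-1],[0,0,-0.6,0,0,0,-1]]}}

```text
time: 4.47
eef_pos: [0.46, -0.2517, 0.0668]
tcp_rot: [-0.0, 0.707, 0.707, -0.0]
force: [0.1, 0.3, 0.4]
width: 0.995
grip_force: 0.0
```

Request:
{"op": "send_rows", "data": {"deltas": [[0,0,0,0,0,0,-1],[0,0,0,0,0,0,1],[0,0,0,0,0,0,1],[0,0,0,0,0,0,1],[0,0,0,0,0,0,1]]}}

```text
time: 5.1
eef_pos: [0.46, -0.252, 0.0679]
tcp_rot: [0.0, 0.707, 0.707, -0.0]
force: [-0.9, 0.5, 2.7]
width: 0.597
grip_force: 30.2
```

Request:
{"op": "send_rows", "data": {"deltas": [[0,0,0,0,0,0,1],[0,0,0,0,0,0,1],[0,0,0,0,0,0,1],[0,0,0,0,0,0,1]]}}

```text
time: 5.6
eef_pos: [0.46, -0.2521, 0.0679]
tcp_rot: [0.0, 0.707, 0.707, -0.0]
force: [-1.8, 1.1, 5.0]
width: 0.6
grip_force: 30.0
```

Request:
{"op": "send_rows", "data": {"deltas": [[0,0,0.5,0,0,0,1],[0,0,1,0,0,0,1],[0,0,1,0,0,0,1],[0,0,1,0,0,0,1],[0,0,1,0,0,0,1]]}}

```text
time: 6.22
eef_pos: [0.46, -0.2519, 0.1588]
tcp_rot: [0.0, 0.707, 0.707, 0.0]
force: [0.2, -0.3, -1.6]
width: 0.595
grip_force: 30.0
```

Request:
{"op": "send_rows", "data": {"deltas": [[0,0.35,0.5,0,0,0,1],[0.1,1,0,0,0,0,1],[0.1,1,0,0,0,0,1],[0.1,1,0,0,0,0,1],[0.1,1,0,0,0,0,1]]}}

```text
time: 6.85
eef_pos: [0.4678, -0.1631, 0.1673]
tcp_rot: [-0.0, 0.707, 0.707, -0.0]
force: [-0.1, 0.1, -2.4]
width: 0.597
grip_force: 30.0
```

Request:
{"op": "send_rows", "data": {"deltas": [[0.1,1,0,0,0,0,1],[0.1,1,0,0,0,0,1],[0.1,1,0,0,0,0,1],[0.1,1,0,0,0,0,1],[0.1,1,0,0,0,0,1]]}}

```text
time: 7.48
eef_pos: [0.4776, -0.0632, 0.1673]
tcp_rot: [-0.0, 0.707, 0.707, -0.0]
force: [0.8, -1.0, -1.8]
width: 0.594
grip_force: 30.0
```

Request:
{"op": "send_rows", "data": {"deltas": [[0.1,1,0,0,0,0,1],[0.1,1,0,0,0,0,1],[0.1,1,0,0,0,0,1],[0.1,1,0,0,0,0,1],[0.1,1,0,0,0,0,1]]}}

```text
time: 8.1
eef_pos: [0.4874, 0.0367, 0.1673]
tcp_rot: [-0.0, 0.707, 0.707, -0.0]
force: [0.3, 0.3, -2.4]
width: 0.594
grip_force: 30.0
```

Request:
{"op": "send_rows", "data": {"deltas": [[0.1,1,0,0,0,0,1],[0.1,1,0,0,0,0,1],[0.1,1,0,0,0,0,1],[0.1,1,0,0,0,0,1],[0.1,1,0,0,0,0,1]]}}

```text
time: 8.72
eef_pos: [0.4972, 0.1367, 0.1673]
tcp_rot: [-0.0, 0.707, 0.707, -0.0]
force: [0.2, -0.3, -2.1]
width: 0.591
grip_force: 30.0
```

Request:
{"op": "send_rows", "data": {"deltas": [[0.1,1,0,0,0,0,1],[0.1,1,0,0,0,0,1],[0.1,1,0,0,0,0,1],[0.1,1,0,0,0,0,1],[0.1,1,0,0,0,0,1]]}}

```text
time: 9.35
eef_pos: [0.5081, 0.2364, 0.1677]
tcp_rot: [0.0, 0.707, 0.707, 0.0]
force: [0.3, -0.5, -2.7]
width: 0.595
grip_force: 30.0
```

Run:
```python
from h import *
im=capture("wrist"); I=info("wrist"); cv2.imwrite("pics/w2.png",im); np.save("w2.npy",np.r_[I[2],I[3].ravel()])
s=get_state(); print(s["eef_pos"],s["width"],s["time"])
hsv=cv2.cvtColor(im,cv2.COLOR_BGR2HSV); m=cv2.inRange(hsv,(100,150,50),(125,255,255))
ys,xs=np.nonzero(m); print(xs.min(),xs.max(),ys.min(),ys.max())
```

```text
[0.50837216 0.23839127 0.16769955] 0.5945681522730788 9.4
229 341 43 228
```

View pics/w2.png

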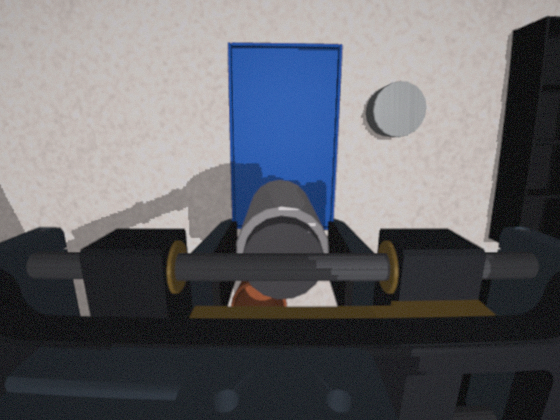

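The bottle is held upright, and the tray's far corners are at (229,44) and (341,44) with nothing on the tray.

Run:
```python
from h import *
s=np.load("w2.npy"); K,k,_,_=info("wrist"); I=(K,k,s[:3],s[3:].reshape(3,3))
for px,z in [((229,44),.012),((341.5,44),.012),((233,220),.012),((335,228),.012),((399,109),.034)]: print(p2w("wrist",px,z,I).round(4))
```

```text
[0.448  0.4054 0.012 ]
[0.5741 0.4056 0.012 ]
[0.4456 0.2003 0.012 ]
[0.5753 0.1899 0.012 ]
[0.6364 0.334  0.034 ]
```

Request:
{"op": "send_rows", "data": {"deltas": [[0,1,0,0,0,0,1],[0,1,0,0,0,0,1],[0,1,0,0,0,0,1],[0,1,0,0,0,0,1],[0.1,1,0,0,0,0,1]]}}

```text
time: 10.02
eef_pos: [0.5099, 0.3364, 0.1677]
tcp_rot: [-0.0, 0.707, 0.707, -0.0]
force: [-0.2, -0.6, -2.0]
width: 0.596
grip_force: 30.0
```

Request:
{"op": "send_rows", "data": {"deltas": [[0,0,-1,0,0,0,1],[0,0,-1,0,0,0,1],[0,0,-1,0,0,0,1],[0,0,-1,0,0,0,1],[0,0,-0.5,0,0,0,1]]}}

```text
time: 10.65
eef_pos: [0.5097, 0.3354, 0.0767]
tcp_rot: [-0.0, 0.707, 0.707, -0.001]
force: [0.4, 0.1, -1.6]
width: 0.601
grip_force: 30.0
```

Request:
{"op": "send_rows", "data": {"deltas": [[0,0,-0.4,0,0,0,1],[0,0,0,0,0,0,1],[0,0,0,0,0,0,-1],[0,0,0,0,0,0,-1],[0,0,0,0,0,0,-1]]}}

```text
time: 11.28
eef_pos: [0.5102, 0.3351, 0.0702]
tcp_rot: [0.0, 0.707, 0.707, 0.0]
force: [-0.2, -0.6, -0.2]
width: 0.891
grip_force: 0.0
```

Request:
{"op": "send_rows", "data": {"deltas": [[0,0,0,0,0,0,-1],[0,0,1,0,0,0,-1],[0,0,1,0,0,0,-1],[0,0,1,0,0,0,-1],[0,0,1,0,0,0,-1]]}}

```text
time: 11.9
eef_pos: [0.51, 0.335, 0.1504]
tcp_rot: [0.0, 0.707, 0.707, 0.0]
force: [0.4, 0.3, -0.6]
width: 1.001
grip_force: 0.0
```

Request:
{"op": "send_rows", "data": {"deltas": [[0,0,1,0,0,0,-1],[-0.1,-1,0,0,0,0,-1],[-0.1,-1,0,0,0,0,-1],[-0.1,-1,0,0,0,0,-1],[-0.1,-1,0,0,0,0,-1]]}}

```text
time: 12.52
eef_pos: [0.5016, 0.2532, 0.1693]
tcp_rot: [-0.0, 0.707, 0.707, -0.0]
force: [0.4, -0.8, 0.4]
width: 0.997
grip_force: 0.0
```

Request:
{"op": "send_rows", "data": {"deltas": [[-0.1,-1,0,0,0,0,-1],[-0.1,-1,0,0,0,0,-1],[-0.1,-1,0,0,0,0,-1],[-0.1,-1,0,0,0,0,-1],[-0.1,-1,0,0,0,0,-1]]}}

```text
time: 13.15
eef_pos: [0.4919, 0.1537, 0.1697]
tcp_rot: [0.0, 0.707, 0.707, 0.0]
force: [0.1, -0.3, 0.2]
width: 0.999
grip_force: 0.0
```

Request:
{"op": "send_rows", "data": {"deltas": [[-0.1,-1,0,0,0,0,-1],[-0.1,-1,0,0,0,0,-1],[-0.1,-1,0,0,0,0,-1],[-0.1,-1,0,0,0,0,-1],[-0.1,-1,0,0,0,0,-1]]}}

```text
time: 13.78
eef_pos: [0.4818, 0.0537, 0.1698]
tcp_rot: [0.0, 0.707, 0.707, 0.0]
force: [0.1, -0.1, 0.1]
width: 1.002
grip_force: 0.0
```

Request:
{"op": "send_rows", "data": {"deltas": [[-0.1,-1,0,0,0,0,-1],[-0.1,-1,0,0,0,0,-1],[-0.1,-1,0,0,0,0,-1],[-0.1,-1,0,0,0,0,-1],[-0.1,-1,0,0,0,0,-1]]}}

```text
time: 14.4
eef_pos: [0.4716, -0.0462, 0.1697]
tcp_rot: [0.0, 0.707, 0.707, 0.0]
force: [-0.6, 0.5, 0.0]
width: 0.999
grip_force: 0.0
```

Request:
{"op": "send_rows", "data": {"deltas": [[-0.1,-1,0,0,0,0,-1],[-0.1,-1,0,0,0,0,-1],[-0.1,-1,0,0,0,0,-1],[-0.1,-1,0,0,0,0,-1],[-0.1,-1,0,0,0,0,-1]]}}

```text
time: 15.02
eef_pos: [0.4615, -0.1462, 0.1697]
tcp_rot: [0.0, 0.707, 0.707, 0.0]
force: [-0.3, -0.0, -0.3]
width: 1.001
grip_force: 0.0
```

Request:
{"op": "send_rows", "data": {"deltas": [[-0.1,-1,0,0,0,0,-1],[0,-1,0,0,0,0,-1],[0,-1,0,0,0,0,-1],[0,-1,0,0,0,0,-1],[0,-1,0,0,0,0,-1]]}}

```text
time: 15.65
eef_pos: [0.46, -0.2463, 0.1697]
tcp_rot: [0.0, 0.707, 0.707, 0.0]
force: [0.6, -0.1, 0.4]
width: 1.001
grip_force: 0.0
```

Request:
{"op": "send_rows", "data": {"deltas": [[0,-1,0,0,0,0,-1],[0,-1,0,0,0,0,-1],[0,-1,0,0,0,0,-1],[0,-1,0,0,0,0,-1],[0,0,0,0,0,0,-1]]}}

```text
time: 16.27
eef_pos: [0.46, -0.3265, 0.1696]
tcp_rot: [0.0, 0.708, 0.707, -0.0]
force: [0.3, -0.5, -0.2]
width: 1.001
grip_force: 0.0
```

Run:
```python
from h import *
im=capture("wrist"); I=info("wrist"); cv2.imwrite("pics/w3.png",im); np.save("w3.npy",np.r_[I[2],I[3].ravel()])
s=get_state(); print(s["eef_pos"],s["width"],s["time"])
```

```text
[ 0.45985849 -0.32554738  0.16951935] 0.9963461496168265 16.325
```

View pics/w3.png

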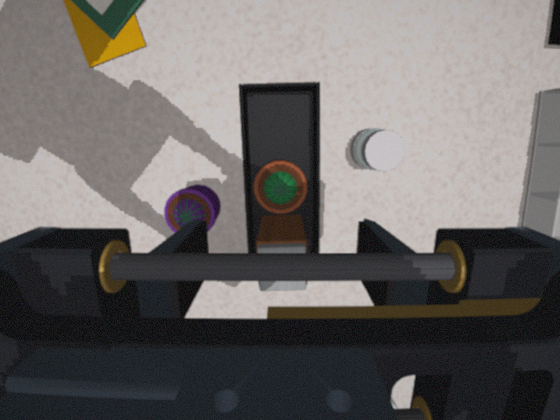

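Bottle's place is now empty; the cactus is still in the trough at (280,187), and the canister lid spans columns 260–307.

Run:
```python
from h import *
s=np.load("w3.npy"); K,k,_,_=info("wrist"); I=(K,k,s[:3],s[3:].reshape(3,3))
for n,px,z in [("cactus",(280,187),.049),("lidL",(260,285),.114),("lidR",(307,285),.114),("wood far L",(260,218),.102),("woodfarR",(303,218),.102),("trTL",(241,85),.045),("trTR",(319,84),.045)]: print(n,p2w("wrist",px,z,I).round(4))
```

```text
cactus [ 0.4568 -0.3152  0.049 ]
lidL [ 0.4378 -0.4     0.114 ]
lidR [ 0.4833 -0.4     0.114 ]
wood far L [ 0.4381 -0.3359  0.102 ]
woodfarR [ 0.4791 -0.3359  0.102 ]
trTL [ 0.4161 -0.2074  0.045 ]
trTR [ 0.4978 -0.2064  0.045 ]
```

Request:
{"op": "send_rows", "data": {"deltas": [[0,-1,0,0,0,0,-1],[0,-1,0,0,0,0,-1],[0,-1,0,0,0,0,-1],[0,0,-1,0,0,0,-1],[0,0,-1,0,0,0,-1]]}}

```text
time: 16.95
eef_pos: [0.46, -0.3863, 0.1292]
tcp_rot: [0.0, 0.707, 0.707, -0.0]
force: [-0.7, 0.5, -0.5]
width: 1.001
grip_force: 0.0
```

Request:
{"op": "send_rows", "data": {"deltas": [[0,0,-1,0,0,0,-1],[0,0,-1,0,0,0,-1],[0,0,-1,0,0,0,-1],[0,0,-0.2,0,0,0,-1],[0,0,0,0,0,0,-1]]}}

```text
time: 17.58
eef_pos: [0.4601, -0.3856, 0.0659]
tcp_rot: [0.0, 0.707, 0.707, -0.0]
force: [0.2, 0.0, 0.3]
width: 1.002
grip_force: 0.0
```

Request:
{"op": "send_rows", "data": {"deltas": [[0,0,0,0,0,0,1],[0,0,0,0,0,0,1],[0,0,0,0,0,0,1],[0,0,0,0,0,0,1],[0,0,0,0,0,0,1]]}}

```text
time: 18.2
eef_pos: [0.4601, -0.385, 0.0658]
tcp_rot: [0.0, 0.707, 0.707, 0.0]
force: [0.3, 0.0, 1.3]
width: 0.539
grip_force: 29.8
```

Request:
{"op": "send_rows", "data": {"deltas": [[0,0,0,0,0,0,1],[0,0,0,0,0,0,1]]}}

```text
time: 18.45
eef_pos: [0.46, -0.385, 0.0658]
tcp_rot: [0.0, 0.707, 0.707, -0.0]
force: [-0.7, 0.7, 2.2]
width: 0.539
grip_force: 29.8
```

Request:
{"op": "send_rows", "data": {"deltas": [[0,0,0.5,0,0,0,1],[0,0,1,0,0,0,1],[0,0,1,0,0,0,1],[0,0,1,0,0,0,1],[0,0,1,0,0,0,1]]}}

```text
time: 19.08
eef_pos: [0.4599, -0.3849, 0.1568]
tcp_rot: [0.0, 0.707, 0.707, -0.0]
force: [-0.1, -0.5, -2.7]
width: 0.539
grip_force: 29.8
```

Request:
{"op": "send_rows", "data": {"deltas": [[0,0.25,0.5,0,0,0,1],[0.1,1,0,0,0,0,1],[0.1,1,0,0,0,0,1],[0.1,1,0,0,0,0,1],[0.1,1,0,0,0,0,1]]}}

```text
time: 19.7
eef_pos: [0.468, -0.2981, 0.1654]
tcp_rot: [-0.0, 0.707, 0.707, -0.0]
force: [0.6, 0.2, -1.7]
width: 0.536
grip_force: 29.8
```

Request:
{"op": "send_rows", "data": {"deltas": [[0.1,1,0,0,0,0,1],[0.1,1,0,0,0,0,1],[0.1,1,0,0,0,0,1],[0.1,1,0,0,0,0,1],[0.1,1,0,0,0,0,1]]}}

```text
time: 20.32
eef_pos: [0.4781, -0.1987, 0.1657]
tcp_rot: [0.0, 0.707, 0.707, 0.0]
force: [-0.4, -0.1, -3.0]
width: 0.538
grip_force: 29.8
```

Request:
{"op": "send_rows", "data": {"deltas": [[0.1,1,0,0,0,0,1],[0.1,1,0,0,0,0,1],[0.1,1,0,0,0,0,1],[0.1,1,0,0,0,0,1],[0.1,1,0,0,0,0,1]]}}

```text
time: 20.95
eef_pos: [0.4881, -0.0987, 0.1657]
tcp_rot: [0.0, 0.707, 0.707, 0.0]
force: [-0.1, -0.6, -2.3]
width: 0.54
grip_force: 29.8
```

Request:
{"op": "send_rows", "data": {"deltas": [[0.1,1,0,0,0,0,1],[0.1,1,0,0,0,0,1],[0.1,1,0,0,0,0,1],[0.1,1,0,0,0,0,1],[0.1,1,0,0,0,0,1]]}}

```text
time: 21.58
eef_pos: [0.4979, 0.0013, 0.1657]
tcp_rot: [0.0, 0.707, 0.707, 0.0]
force: [0.4, -0.2, -2.3]
width: 0.534
grip_force: 29.8
```

Request:
{"op": "send_rows", "data": {"deltas": [[0.1,1,0,0,0,0,1],[0.1,1,0,0,0,0,1],[0.1,1,0,0,0,0,1],[0.1,1,0,0,0,0,1],[0.1,1,0,0,0,0,1]]}}

```text
time: 22.2
eef_pos: [0.5078, 0.1013, 0.1657]
tcp_rot: [0.0, 0.707, 0.707, 0.0]
force: [-0.5, -0.2, -3.2]
width: 0.542
grip_force: 29.8
```

Request:
{"op": "send_rows", "data": {"deltas": [[0.1,1,0,0,0,0,1],[0,1,0,0,0,0,1],[0,1,0,0,0,0,1],[0,1,0,0,0,0,1],[0,1,0,0,0,0,1]]}}

```text
time: 22.82
eef_pos: [0.5099, 0.2013, 0.1657]
tcp_rot: [0.0, 0.707, 0.707, -0.0]
force: [0.0, -0.5, -1.4]
width: 0.54
grip_force: 29.8
```

Request:
{"op": "send_rows", "data": {"deltas": [[0,1,0,0,0,0,1],[0,1,0,0,0,0,1],[0,0,0,0,0,0,1]]}}

```text
time: 23.2
eef_pos: [0.5099, 0.2416, 0.1656]
tcp_rot: [-0.0, 0.707, 0.708, 0.0]
force: [0.8, 0.5, -2.6]
width: 0.54
grip_force: 29.8
```

Request:
{"op": "send_rows", "data": {"deltas": [[0,0,-1,0,0,0,1],[0,0,-1,0,0,0,1],[0,0,-1,0,0,0,1],[0,0,-1,0,0,0,1],[0,0,-0.5,0,0,0,1]]}}

```text
time: 23.82
eef_pos: [0.5096, 0.2396, 0.0748]
tcp_rot: [-0.0, 0.707, 0.707, -0.001]
force: [-0.3, -0.2, -2.1]
width: 0.537
grip_force: 29.8
```

Request:
{"op": "send_rows", "data": {"deltas": [[0,0,-0.4,0,0,0,1],[0,0,0,0,0,0,1],[0,0,0,0,0,0,-1],[0,0,0,0,0,0,-1],[0,0,0,0,0,0,-1]]}}

```text
time: 24.45
eef_pos: [0.5102, 0.2401, 0.0681]
tcp_rot: [0.0, 0.707, 0.707, 0.0]
force: [0.0, 0.2, 0.6]
width: 0.833
grip_force: 0.0
```

Request:
{"op": "send_rows", "data": {"deltas": [[0,0,0,0,0,0,-1],[0,0,1,0,0,0,-1],[0,0,1,0,0,0,-1],[0,0,1,0,0,0,-1],[0,0,1,0,0,0,-1]]}}

```text
time: 25.08
eef_pos: [0.5099, 0.24, 0.1484]
tcp_rot: [-0.0, 0.707, 0.707, 0.0]
force: [0.7, 0.3, 0.4]
width: 1.001
grip_force: 0.0
```

Run:
```python
from h import *
im=capture("scene"); cv2.imwrite("pics/s2.png",cv2.resize(im[150:320,150:440],None,fx=2.5,fy=2.5))
s=get_state(); print(s["eef_pos"],s["width"],s["time"])
```

```text
[0.51114056 0.24044711 0.15086156] 0.9976435420457929 25.125
```

View pics/s2.png

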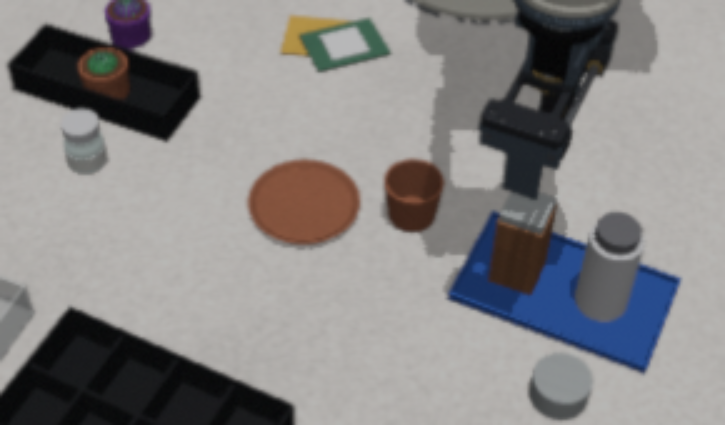

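Both stand upright on the tray, at (520,245) and (610,270) in the crop; cactus and bystanders are unmoved. Next, to the cactus with a 90° turn.

Request:
{"op": "send_rows", "data": {"deltas": [[0,-0.85,1,0,0,0,-1],[-0.1,-1,0,0,0,-1,-1],[-0.1,-1,0,0,0,-1,-1],[-0.1,-1,0,0,0,-1,-1],[-0.1,-1,0,0,0,-1,-1]]}}

```text
time: 25.75
eef_pos: [0.5018, 0.1423, 0.1674]
tcp_rot: [-0.0, 0.82, 0.572, -0.0]
force: [-1.2, -1.2, 1.1]
width: 0.999
grip_force: 0.0
```

Request:
{"op": "send_rows", "data": {"deltas": [[-0.1,-1,0,0,0,-1,-1],[-0.1,-1,0,0,0,-1,-1],[-0.1,-1,0,0,0,-1,-1],[-0.1,-1,0,0,0,-1,-1],[-0.1,-1,0,0,0,-1,-1]]}}

```text
time: 26.38
eef_pos: [0.4918, 0.0424, 0.1675]
tcp_rot: [-0.0, 0.924, 0.381, -0.0]
force: [0.8, 0.2, 0.5]
width: 0.996
grip_force: 0.0
```

Request:
{"op": "send_rows", "data": {"deltas": [[-0.1,-1,0,0,0,-1,-1],[-0.1,-1,0,0,0,-1,-1],[-0.1,-1,0,0,0,-1,-1],[-0.1,-1,0,0,0,-1,-1],[-0.1,-1,0,0,0,-1,-1]]}}

```text
time: 27.0
eef_pos: [0.4818, -0.0576, 0.1675]
tcp_rot: [-0.0, 0.985, 0.172, -0.0]
force: [0.1, -0.2, 0.1]
width: 0.998
grip_force: 0.0
```

Request:
{"op": "send_rows", "data": {"deltas": [[-0.1,-1,0,0,0,-1,-1],[-0.1,-1,0,0,0,-1,-1],[-0.1,-1,0,0,0,-1,-1],[-0.1,-1,0,0,0,-1,-1],[-0.1,-1,0,0,0,0,-1]]}}

```text
time: 27.62
eef_pos: [0.4718, -0.1576, 0.1675]
tcp_rot: [-0.0, 1.0, -0.001, -0.0]
force: [0.1, 0.3, -0.6]
width: 0.996
grip_force: 0.0
```

Request:
{"op": "send_rows", "data": {"deltas": [[-0.1,-1,0,0,0,0,-1],[-0.1,-1,0,0,0,0,-1],[-0.1,-1,0,0,0,0,-1],[-0.1,-1,0,0,0,0,-1],[-0.1,-1,0,0,0,0,-1]]}}

```text
time: 28.25
eef_pos: [0.4619, -0.2583, 0.1677]
tcp_rot: [-0.0, 1.0, -0.0, 0.0]
force: [-0.1, -0.6, 0.5]
width: 1.0
grip_force: 0.0
```

Request:
{"op": "send_rows", "data": {"deltas": [[-0.1,-1,0,0,0,0,-1],[-0.1,-1,0,0,0,0,-1],[0,-1,0,0,0,0,-1],[0,0,0,0,0,0,-1]]}}

```text
time: 28.75
eef_pos: [0.458, -0.3186, 0.1676]
tcp_rot: [0.0, 1.0, -0.001, 0.0]
force: [0.3, -0.5, -0.2]
width: 1.004
grip_force: 0.0
```

Run:
```python
from h import *
im=capture("wrist"); I=info("wrist"); cv2.imwrite("pics/w4.png",im); np.save("w4.npy",np.r_[I[2],I[3].ravel()])
s=get_state(); print(s["eef_pos"],s["tcp_rot"],s["q"],s["time"],I[2])
for d in recognise("wrist","cactus"): print(d, p2w("wrist",d["point"],.049,I).round(4))
```

```text
[ 0.4579425  -0.3175617   0.16754062] [-1.26068716e-04  9.99999890e-01 -4.50040119e-04 -3.65963506e-05] [-7.13572034e-01  4.11356623e-01  1.53034421e+00  1.53221709e-04
  1.20011213e+00  8.58068853e-01] 28.8 [ 0.52378624 -0.3170886   0.37173808]
{'point': [280.0, 197.2], 'score': 0.64} [ 0.4556 -0.3146  0.049 ]
{'point': [305.4, 286.9], 'score': 0.61} [ 0.345 -0.345  0.049]
```

View pics/w4.png

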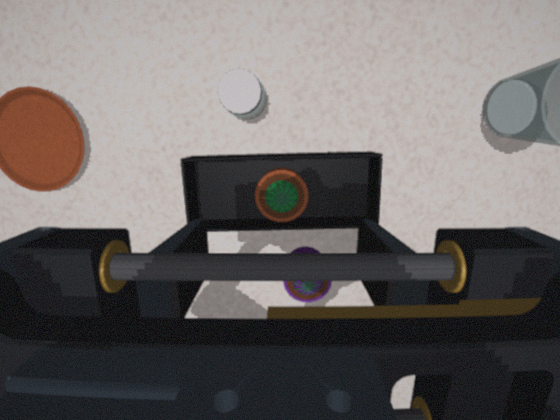

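Cactus rim at (282,196), centred below the fingers, with free trough on either side; descend and grip.

Request:
{"op": "send_rows", "data": {"deltas": [[-0.05,0,-1,0,0,0,-1],[0,0,-1,0,0,0,-1],[0,0,-1,0,0,0,-1],[0,0,-1,0,0,0,-1],[0,0,-1,0,0,0,-1]]}}

```text
time: 29.48
eef_pos: [0.4571, -0.3162, 0.0672]
tcp_rot: [-0.0, 1.0, 0.0, 0.0]
force: [0.1, -0.1, 0.2]
width: 1.0
grip_force: 0.0
```

Request:
{"op": "send_rows", "data": {"deltas": [[0,0,-1,0,0,0,-1],[0,0,-1,0,0,0,-1],[0,0,-0.6,0,0,0,-1],[0,0,0,0,0,0,-1],[0,0,0,0,0,0,1]]}}

```text
time: 30.1
eef_pos: [0.4574, -0.3171, 0.0163]
tcp_rot: [0.0, 1.0, 0.0, 0.0]
force: [0.1, 0.7, 0.3]
width: 0.921
grip_force: 0.0
```

Request:
{"op": "send_rows", "data": {"deltas": [[0,0,0,0,0,0,1],[0,0,0,0,0,0,1],[0,0,0,0,0,0,1],[0,0,0,0,0,0,1],[0,0,0,0,0,0,1]]}}

```text
time: 30.72
eef_pos: [0.457, -0.317, 0.0157]
tcp_rot: [0.0, 1.0, -0.0, 0.0]
force: [-0.0, 0.1, -1.4]
width: 0.375
grip_force: 21.7
```

Request:
{"op": "send_rows", "data": {"deltas": [[0,0,0,0,0,0,1],[0,0,0.5,0,0,0,1],[0,0,1,0,0,0,1],[0,0,1,0,0,0,1],[0,0,1,0,0,0,1]]}}

```text
time: 31.35
eef_pos: [0.457, -0.317, 0.087]
tcp_rot: [0.0, 1.0, -0.0, 0.0]
force: [-0.9, 0.4, -2.6]
width: 0.365
grip_force: 27.2
```

Run:
```python
from h import *
im=cv2.imread("pics/w4.png"); s=np.load("w4.npy"); K,k,_,_=info("wrist"); I4=(K,k,s[:3],s[3:].reshape(3,3))
def sauc(im,c,I,box,z=.012):
    m=cv2.inRange(cv2.cvtColor(im,cv2.COLOR_BGR2HSV),(2,110,60),(16,255,255)); x0,y0,x1,y1=box
    M=np.zeros_like(m); M[y0:y1,x0:x1]=m[y0:y1,x0:x1]
    cc=max(cv2.findContours(M,0,1)[0],key=cv2.contourArea)[:,0,:]
    cc=cc[cc[:,0]>2]
    W=np.array([p2w(c,p,z,I)[:2] for p in cc],np.float32); A=np.c_[2*W,np.ones(len(W))]
    x=np.linalg.lstsq(A,(W**2).sum(1),rcond=None)[0]; print(c,x[:2],np.sqrt(x[2]+x[0]**2+x[1]**2))
sauc(im,"wrist",I4,(0,60,110,220))
sauc(cv2.imread("pics/scene0.png"),"scene",None,(235,205,300,255))
sauc(cv2.imread("pics/side0.png"),"side",None,(245,195,315,250))
sauc(capture("scene"),"scene",None,(235,205,300,255))
print(get_state()["eef_pos"],get_state()["width"],get_state()["grip_force"])
```

```text
wrist [ 0.51997864 -0.01154294] 0.06244120524003698
scene [ 0.52189997 -0.01158333] 0.05971838526253802
side [ 0.52159631 -0.01454701] 0.06044961599648482
scene [ 0.52208183 -0.01157965] 0.059723931384551086
[ 0.4580089  -0.31784184  0.08930197] 0.362908899804929 27.217429876327515
```

Opening of 33 mm is less than the pot's 56 mm; look before going on.

Run:
```python
from h import *
a=capture("wrist")[130:330,150:410]; b=capture("side")[240:390,180:330]; 
a=cv2.resize(a,None,fx=1.5,fy=1.5); b=cv2.resize(b,(400,400),interpolation=cv2.INTER_CUBIC)
o=np.zeros((400,790,3),np.uint8); o[:300,:390]=a; o[:,390:]=b; cv2.imwrite("pics/g1.png",o)
s=get_state(); print(s["force"],s["torque"],s["width"])
```

```text
[ 0.03448563 -0.56589544 -2.15676293] [ 0.05283536  0.1339429  -0.00353943] 0.3675513780156944
```

View pics/g1.png

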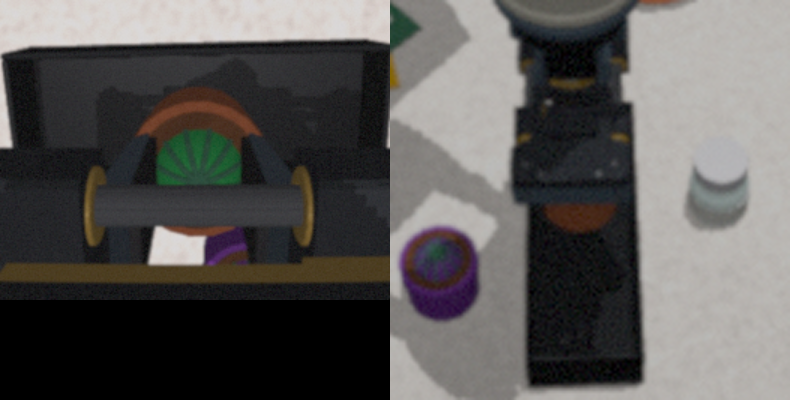

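Run:
```python
from h import *
im=capture("wrist"); I=info("wrist"); t=get_state()["eef_pos"]; print(t,w2p("wrist",t,I))
a=np.linspace(0,2*np.pi,60); C=np.c_[np.cos(a),np.sin(a),0*a]
for dz,col in((.033,(255,0,0)),(.015,(0,255,255)),(0,(0,255,0))):
    for r,h in((.03,0),(.018,.008)): cv2.polylines(im,[w2p("wrist",t+C*r+[0,0,dz+h],I).round().astype(np.int32)],True,col,1)
# finger tips edges
for sy in(-1,1): cv2.circle(im,tuple(int(v) for v in w2p("wrist",t+[.016,sy*.0167,0],I)[0]),2,(255,0,255),-1)
o=cv2.resize(im[110:330,150:410],None,fx=2.7,fy=2.7,interpolation=cv2.INTER_CUBIC); cv2.imwrite("pics/g2.png",o)
```

```text
[ 0.45708086 -0.31704519  0.08587785] [[282.94315263 227.88689077]]
```

View pics/g2.png

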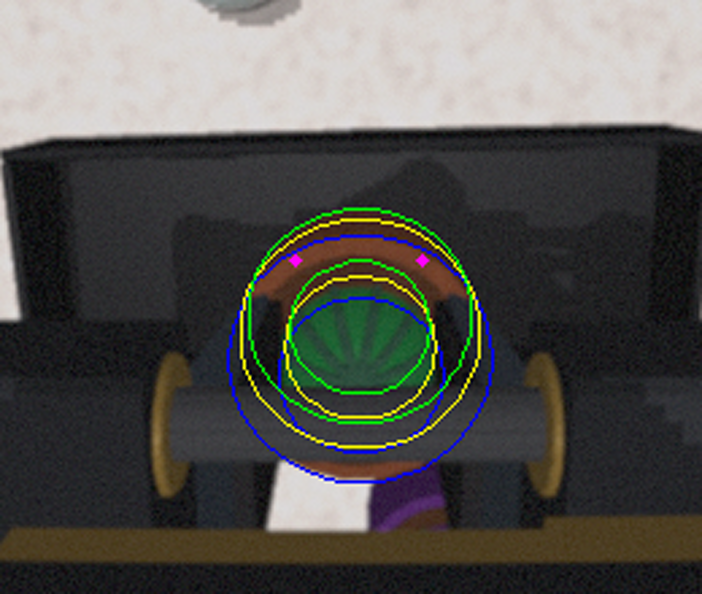

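The blue outline (rim 33 mm above the TCP, as grasped) fits the pot, so it is carried upright and unshifted, although the fingers sink into it (pad opening 33 mm). I carry it gently to the saucer.

Request:
{"op": "send_rows", "data": {"deltas": [[0,0,1,0,0,0,1],[0,0.5,0,0,0,0,1],[0,1,0,0,0,0,1],[0.2,1,0,0,0,0,1],[0.2,1,0,0,0,0,1]]}}

```text
time: 32.17
eef_pos: [0.465, -0.245, 0.1053]
tcp_rot: [-0.0, 1.0, 0.0, -0.0]
force: [0.4, 0.0, -0.6]
width: 0.363
grip_force: 27.2
```

Request:
{"op": "send_rows", "data": {"deltas": [[0.25,1,0,0,0,0,1],[0.25,1,0,0,0,0,1],[0.25,1,0,0,0,0,1],[0.25,1,0,0,0,0,1],[0.25,1,0,0,0,0,1]]}}

```text
time: 32.8
eef_pos: [0.4903, -0.1454, 0.1057]
tcp_rot: [-0.0, 1.0, 0.0, 0.0]
force: [0.7, -0.2, -1.3]
width: 0.365
grip_force: 27.2
```

Request:
{"op": "send_rows", "data": {"deltas": [[0.25,1,0,0,0,0,1],[0.25,1,0,0,0,0,1],[0.25,1,0,0,0,0,1],[0.25,1,0,0,0,0,1],[0.25,1,0,0,0,0,1]]}}

```text
time: 33.42
eef_pos: [0.5151, -0.0454, 0.1057]
tcp_rot: [-0.0, 1.0, 0.0, 0.0]
force: [-0.1, -0.8, -1.3]
width: 0.367
grip_force: 27.2
```

Request:
{"op": "send_rows", "data": {"deltas": [[0.3,0.75,0,0,0,0,1],[0,0,0,0,0,0,1]]}}

```text
time: 33.67
eef_pos: [0.5214, -0.0309, 0.1057]
tcp_rot: [0.0, 1.0, 0.001, 0.0]
force: [0.2, 0.1, -0.5]
width: 0.365
grip_force: 27.2
```

Run:
```python
from h import *
im=capture("wrist"); I=info("wrist"); s=get_state(); t=s["eef_pos"]; print(t,s["width"],s["grip_force"],s["force"])
a=np.linspace(0,2*np.pi,60); C=np.c_[np.cos(a),np.sin(a),0*a]
S=np.array([.5215,-.012,0])
cv2.polylines(im,[w2p("wrist",t+C*.03+[0,0,.033],I).round().astype(np.int32)],True,(255,0,0),1)
cv2.polylines(im,[w2p("wrist",S+C*.065+[0,0,.012],I).round().astype(np.int32)],True,(0,255,0),1)
A=cv2.resize(im[80:330,150:410],None,fx=1.5,fy=1.5)
b=capture("side"); B=cv2.resize(b[120:260,220:360],(395,395))
o=np.zeros((400,790,3),np.uint8); o[:375,:390]=A; o[:395,390:785]=B; cv2.imwrite("pics/g3.png",o)
```

```text
[ 0.52112857 -0.0315363   0.10567163] 0.368389899159297 27.16286391019821 [-1.13978915 -0.41734328 -1.74324653]
```

View pics/g3.png

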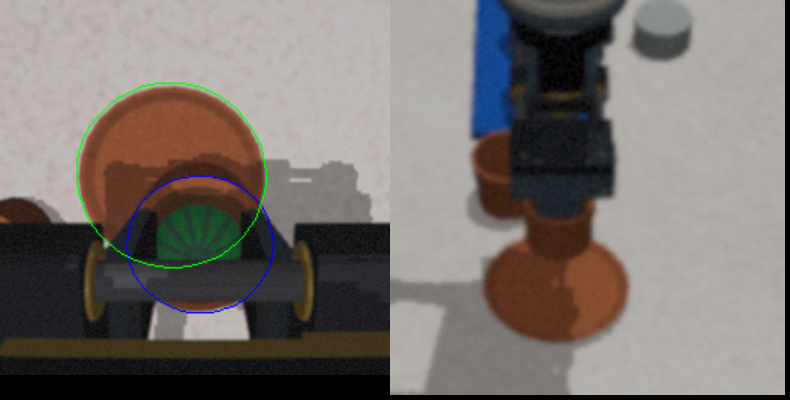

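The cactus hangs upright in the fingers; the saucer outline fits. Move 20 mm further and lower.

Request:
{"op": "send_rows", "data": {"deltas": [[0,1,0,0,0,0,1],[0,0,-1,0,0,0,1],[0,0,-1,0,0,0,1],[0,0,-1,0,0,0,1],[0,0,-1,0,0,0,1]]}}

```text
time: 34.4
eef_pos: [0.5209, -0.0127, 0.0251]
tcp_rot: [0.0, 1.0, -0.0, 0.0]
force: [-1.2, -0.1, -1.0]
width: 0.364
grip_force: 27.2
```

Request:
{"op": "send_rows", "data": {"deltas": [[0,0,-0.2,0,0,0,1],[0,0,-0.15,0,0,0,1],[0,0,0,0,0,0,1],[0,0,0,0,0,0,1]]}}

```text
time: 34.9
eef_pos: [0.5213, -0.0121, 0.0192]
tcp_rot: [0.0, 1.0, -0.0, 0.0]
force: [0.3, -0.1, -2.0]
width: 0.368
grip_force: 27.2
```

Request:
{"op": "send_rows", "data": {"deltas": [[0,0,-0.06,0,0,0,1],[0,0,0,0,0,0,1],[0,0,0,0,0,0,0.2],[0,0,0,0,0,0,0.1],[0,0,0,0,0,0,0]]}}

```text
time: 35.52
eef_pos: [0.5211, -0.012, 0.0175]
tcp_rot: [0.0, 1.0, -0.0, 0.0]
force: [-0.5, -0.2, 0.7]
width: 0.497
grip_force: 0.0
```

Request:
{"op": "send_rows", "data": {"deltas": [[0,0,0,0,0,0,-0.1],[0,0,0,0,0,0,-0.2],[0,0,0,0,0,0,-0.3],[0,0,0,0,0,0,-0.4],[0,0,0,0,0,0,-0.5]]}}

```text
time: 36.15
eef_pos: [0.521, -0.012, 0.0175]
tcp_rot: [0.0, 1.0, -0.0, -0.0]
force: [0.3, -0.3, -0.3]
width: 0.746
grip_force: 0.0
```

Request:
{"op": "send_rows", "data": {"deltas": [[0,0,0,0,0,0,-0.6],[0,0,0,0,0,0,-0.7],[0,0,0,0,0,0,-0.8],[0,0,0,0,0,0,-0.8]]}}

```text
time: 36.65
eef_pos: [0.521, -0.012, 0.0175]
tcp_rot: [-0.0, 1.0, -0.0, -0.0]
force: [0.1, 0.3, 0.5]
width: 0.899
grip_force: 0.0
```

Run:
```python
from h import *
im=capture("wrist"); I=info("wrist"); s=get_state(); t=s["eef_pos"]; print(t,s["width"],s["grip_force"],s["force"])
a=np.linspace(0,2*np.pi,60); C=np.c_[np.cos(a),np.sin(a),0*a]
S=np.array([.5215,-.012,0])
cv2.polylines(im,[w2p("wrist",S+C*.03+[0,0,.051],I).round().astype(np.int32)],True,(255,0,0),1)
A=cv2.resize(im[80:330,150:410],None,fx=1.5,fy=1.5)
b=capture("side"); B=cv2.resize(b[120:260,220:360],(395,395))
o=np.zeros((400,790,3),np.uint8); o[:375,:390]=A; o[:395,390:785]=B; cv2.imwrite("pics/g4.png",o)
```

```text
[ 0.52098711 -0.01200002  0.01750799] 0.9006674921912554 0.0 [-0.23468833  0.97470386  0.36193955]
```

View pics/g4.png

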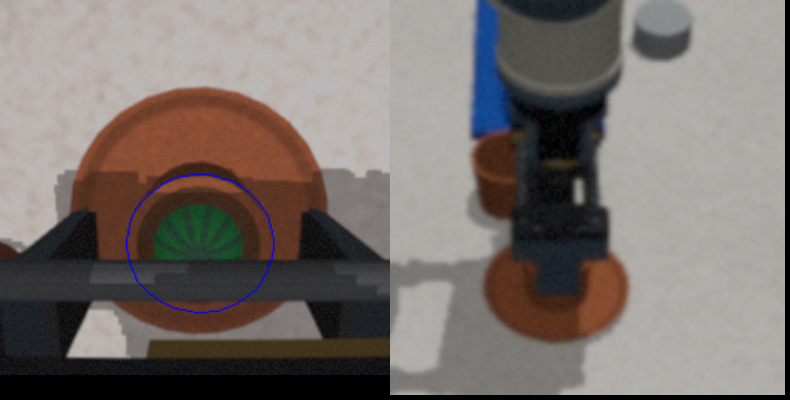

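The cactus stands centred on the saucer, released, rim at crop (200,240). Now up, turn back, and fetch the canister.

Request:
{"op": "send_rows", "data": {"deltas": [[0,0,0.5,0,0,0,-0.8],[0,0,1,0,0,0,-0.8],[0,0,1,0,0,0,-0.8],[0,0,1,0,0,0,-0.8],[0,0,1,0,0,0,-1]]}}

```text
time: 37.38
eef_pos: [0.521, -0.012, 0.1089]
tcp_rot: [0.0, 1.0, -0.0, 0.0]
force: [-0.3, 0.5, 0.2]
width: 0.974
grip_force: 0.0
```

Request:
{"op": "send_rows", "data": {"deltas": [[0,0,1,0,0,0,-1],[0,0,1,0,0,0,-1],[0,0,1,0,0,0,-1],[0,0.6,0,0,0,1,-1],[0,1,0,0,0,1,-1]]}}

```text
time: 38.0
eef_pos: [0.5211, 0.02, 0.1685]
tcp_rot: [0.0, 0.996, 0.088, 0.001]
force: [-0.2, -0.1, -0.6]
width: 0.997
grip_force: 0.0
```

Request:
{"op": "send_rows", "data": {"deltas": [[-0.1,1,0,0,0,1,-1],[-0.1,1,0,0,0,1,-1],[-0.1,1,0,0,0,1,-1],[-0.1,1,0,0,0,1,-1],[-0.1,1,0,0,0,1,-1]]}}

```text
time: 38.62
eef_pos: [0.5108, 0.1207, 0.1682]
tcp_rot: [0.0, 0.953, 0.302, 0.0]
force: [0.2, -0.3, -0.2]
width: 1.003
grip_force: 0.0
```

Request:
{"op": "send_rows", "data": {"deltas": [[-0.1,1,0,0,0,1,-1],[0,1,0,0,0,1,-1],[0,1,0,0,0,1,-1],[0,1,0,0,0,1,-1],[0,1,0,0,0,1,-1]]}}

```text
time: 39.25
eef_pos: [0.5089, 0.2206, 0.1682]
tcp_rot: [0.0, 0.865, 0.501, 0.0]
force: [0.9, -1.1, -0.0]
width: 0.997
grip_force: 0.0
```

Request:
{"op": "send_rows", "data": {"deltas": [[0,1,0,0,0,1,-1],[0,0,0,0,0,1,-1],[0,0,0,0,0,1,-1],[0,0,0,0,0,1,-1],[0,0,0,0,0,1,-1]]}}

```text
time: 39.88
eef_pos: [0.5089, 0.24, 0.1682]
tcp_rot: [0.0, 0.736, 0.677, 0.0]
force: [0.0, -0.4, 0.7]
width: 0.996
grip_force: 0.0
```

Request:
{"op": "send_rows", "data": {"deltas": [[0,0,0,0,0,1,-1],[0,0,0,0,0,0,-1],[0,0,0,0,0,0,-1]]}}

```text
time: 40.25
eef_pos: [0.509, 0.24, 0.1679]
tcp_rot: [0.0, 0.708, 0.706, 0.0]
force: [-0.6, -0.0, -0.1]
width: 0.997
grip_force: 0.0
```

Run:
```python
from h import *
im=capture("wrist"); I=info("wrist"); cv2.imwrite("pics/w5.png",im)
s=get_state(); print(s["eef_pos"],s["tcp_rot"],s["time"])
for n,z in(("canister",.1),("bottle",.1)):
  for d in recognise("wrist",n): print(n,d,p2w("wrist",d["point"],z,I).round(3))
b=capture("scene"); 
for d in recognise("scene","cactus"): print(d,p2w("scene",d["point"],.04).round(3))
```

```text
[0.50898254 0.23997536 0.16778076] [6.14239006e-05 7.07700773e-01 7.06512282e-01 8.73164627e-05] 40.3
canister {'point': [283.8, 200.8], 'score': 0.59} [0.51  0.246 0.1  ]
canister {'point': [254.4, 298.2], 'score': 0.19} [0.48  0.144 0.1  ]
bottle {'point': [279.7, 101.6], 'score': 0.87} [0.506 0.335 0.1  ]
{'point': [270.2, 224.7], 'score': 0.87} [ 0.528 -0.011  0.04 ]
{'point': [200.1, 155.8], 'score': 0.77} [ 0.358 -0.347  0.04 ]
```

Request:
{"op": "send_rows", "data": {"deltas": [[0.05,0,-1,0,0,0,-1],[0,0,-1,0,0,0,-1],[0,0,-1,0,0,0,-1],[0,0,-1,0,0,0,-1],[0,0,-1,0,0,0,-1]]}}

```text
time: 41.12
eef_pos: [0.51, 0.24, 0.0669]
tcp_rot: [0.0, 0.707, 0.707, 0.0]
force: [1.4, 0.1, -0.4]
width: 0.997
grip_force: 0.0
```

Request:
{"op": "send_rows", "data": {"deltas": [[0,0,-0.1,0,0,0,-1],[0,0,0,0,0,0,-1],[0,0,0,0,0,0,1],[0,0,0,0,0,0,1],[0,0,0,0,0,0,1]]}}

```text
time: 41.75
eef_pos: [0.5101, 0.2401, 0.0658]
tcp_rot: [0.0, 0.707, 0.707, 0.0]
force: [-0.2, 1.0, 0.1]
width: 0.706
grip_force: 0.0
```

Request:
{"op": "send_rows", "data": {"deltas": [[0,0,0,0,0,0,1],[0,0,0,0,0,0,1],[0,0,0,0,0,0,1],[0,0,0,0,0,0,1],[0,0,0,0,0,0,1]]}}

```text
time: 42.38
eef_pos: [0.5101, 0.24, 0.0656]
tcp_rot: [0.0, 0.707, 0.707, 0.0]
force: [-0.2, 0.7, 2.8]
width: 0.537
grip_force: 29.9
```

Request:
{"op": "send_rows", "data": {"deltas": [[0,0,0.5,0,0,0,1],[0,0,1,0,0,0,1],[0,0,1,0,0,0,1],[0,0,1,0,0,0,1],[0,0,1,0,0,0,1]]}}

```text
time: 43.0
eef_pos: [0.5098, 0.2399, 0.1566]
tcp_rot: [-0.0, 0.707, 0.707, -0.0]
force: [1.1, 0.6, -2.6]
width: 0.54
grip_force: 29.9
```

Request:
{"op": "send_rows", "data": {"deltas": [[0,-0.25,0.5,0,0,0,1],[-0.1,-1,0,0,0,0,1],[-0.1,-1,0,0,0,0,1],[-0.1,-1,0,0,0,0,1],[-0.1,-1,0,0,0,0,1]]}}

```text
time: 43.62
eef_pos: [0.5016, 0.1533, 0.1652]
tcp_rot: [-0.0, 0.707, 0.707, -0.0]
force: [0.2, -0.2, -3.0]
width: 0.536
grip_force: 29.9
```

Request:
{"op": "send_rows", "data": {"deltas": [[-0.1,-1,0,0,0,0,1],[-0.1,-1,0,0,0,0,1],[-0.1,-1,0,0,0,0,1],[-0.1,-1,0,0,0,0,1],[-0.1,-1,0,0,0,0,1]]}}

```text
time: 44.25
eef_pos: [0.4917, 0.0536, 0.1655]
tcp_rot: [0.0, 0.707, 0.707, -0.0]
force: [0.3, 0.9, -2.5]
width: 0.539
grip_force: 29.9
```

Request:
{"op": "send_rows", "data": {"deltas": [[-0.1,-1,0,0,0,0,1],[-0.1,-1,0,0,0,0,1],[-0.1,-1,0,0,0,0,1],[-0.1,-1,0,0,0,0,1],[-0.1,-1,0,0,0,0,1]]}}

```text
time: 44.88
eef_pos: [0.4816, -0.0463, 0.1655]
tcp_rot: [0.0, 0.707, 0.707, 0.0]
force: [-0.8, -0.4, -3.0]
width: 0.539
grip_force: 29.9
```

Request:
{"op": "send_rows", "data": {"deltas": [[-0.1,-1,0,0,0,0,1],[-0.1,-1,0,0,0,0,1],[-0.1,-1,0,0,0,0,1],[-0.1,-1,0,0,0,0,1],[-0.1,-1,0,0,0,0,1]]}}

```text
time: 45.5
eef_pos: [0.4715, -0.1463, 0.1655]
tcp_rot: [0.0, 0.707, 0.707, 0.0]
force: [0.4, -0.1, -2.6]
width: 0.538
grip_force: 29.9
```

Request:
{"op": "send_rows", "data": {"deltas": [[-0.1,-1,0,0,0,0,1],[-0.1,-1,0,0,0,0,1],[-0.1,-1,0,0,0,0,1],[-0.1,-1,0,0,0,0,1],[-0.1,-1,0,0,0,0,1]]}}

```text
time: 46.12
eef_pos: [0.4618, -0.2463, 0.1655]
tcp_rot: [0.0, 0.707, 0.707, 0.0]
force: [-0.8, -0.7, -3.0]
width: 0.539
grip_force: 29.9
```

Request:
{"op": "send_rows", "data": {"deltas": [[-0.1,-1,0,0,0,0,1],[0,-1,0,0,0,0,1],[0,-1,0,0,0,0,1],[0,-1,0,0,0,0,1],[0,-1,0,0,0,0,1]]}}

```text
time: 46.75
eef_pos: [0.46, -0.3463, 0.1655]
tcp_rot: [-0.0, 0.707, 0.707, 0.0]
force: [0.2, 0.8, -2.8]
width: 0.542
grip_force: 29.9
```

Request:
{"op": "send_rows", "data": {"deltas": [[0,-1,0,0,0,0,1],[0,-1,0,0,0,0,1],[0,0,0,0,0,0,1],[0,0,0,0,0,0,1]]}}

```text
time: 47.25
eef_pos: [0.4599, -0.3848, 0.1654]
tcp_rot: [-0.0, 0.707, 0.707, 0.0]
force: [-0.7, 0.2, -1.7]
width: 0.542
grip_force: 29.9
```

Request:
{"op": "send_rows", "data": {"deltas": [[0,0,-1,0,0,0,1],[0,0,-1,0,0,0,1],[0,0,-1,0,0,0,1],[0,0,-1,0,0,0,1],[0,0,-0.6,0,0,0,1]]}}

```text
time: 47.88
eef_pos: [0.4598, -0.3842, 0.0727]
tcp_rot: [-0.001, 0.707, 0.707, 0.0]
force: [0.2, 0.4, -2.4]
width: 0.54
grip_force: 29.9
```

Request:
{"op": "send_rows", "data": {"deltas": [[0,0,-0.35,0,0,0,1],[0,0,0,0,0,0,1],[0,0,0,0,0,0,-1],[0,0,0,0,0,0,-1],[0,0,0,0,0,0,-1]]}}

```text
time: 48.5
eef_pos: [0.4602, -0.3852, 0.0669]
tcp_rot: [0.0, 0.707, 0.707, -0.0]
force: [0.4, 0.2, 0.1]
width: 0.835
grip_force: 0.0
```

Request:
{"op": "send_rows", "data": {"deltas": [[0,0,0,0,0,0,-1],[0,0,1,0,0,0,-1],[0,0,1,0,0,0,-1],[0,0,1,0,0,0,-1],[0,0,1,0,0,0,-1]]}}

```text
time: 49.12
eef_pos: [0.46, -0.385, 0.1472]
tcp_rot: [0.0, 0.707, 0.707, 0.0]
force: [0.4, -0.4, -0.1]
width: 0.998
grip_force: 0.0
```

Request:
{"op": "send_rows", "data": {"deltas": [[0,0,1,0,0,0,-1],[0.1,1,0,0,0,0,-1],[0.1,1,0,0,0,0,-1],[0.1,1,0,0,0,0,-1],[0.1,1,0,0,0,0,-1]]}}

```text
time: 49.75
eef_pos: [0.4679, -0.3031, 0.1661]
tcp_rot: [-0.0, 0.707, 0.707, -0.0]
force: [0.7, -0.2, 0.3]
width: 0.994
grip_force: 0.0
```

Request:
{"op": "send_rows", "data": {"deltas": [[0.1,1,0,0,0,0,-1],[0.1,1,0,0,0,0,-1],[0.1,1,0,0,0,0,-1],[0.1,1,0,0,0,0,-1],[0.1,1,0,0,0,0,-1]]}}

```text
time: 50.38
eef_pos: [0.4781, -0.2037, 0.1665]
tcp_rot: [0.0, 0.707, 0.707, 0.0]
force: [0.5, -0.0, 0.1]
width: 1.002
grip_force: 0.0
```

Request:
{"op": "send_rows", "data": {"deltas": [[0.1,1,0,0,0,0,-1],[0.1,1,0,0,0,0,-1],[0.1,1,0,0,0,0,-1],[0.1,1,0,0,0,0,-1],[0.1,1,0,0,0,0,-1]]}}

```text
time: 51.0
eef_pos: [0.4881, -0.1037, 0.1665]
tcp_rot: [0.0, 0.707, 0.707, 0.0]
force: [0.1, 0.6, 0.5]
width: 0.999
grip_force: 0.0
```

Request:
{"op": "send_rows", "data": {"deltas": [[0.1,1,0,0,0,0,-1],[0.1,1,0,0,0,0,-1],[0.1,1,0,0,0,0,-1],[0.1,1,0,0,0,0,-1],[0.1,1,0,0,0,0,-1]]}}

```text
time: 51.62
eef_pos: [0.4979, -0.0037, 0.1665]
tcp_rot: [0.0, 0.707, 0.707, 0.0]
force: [0.3, -0.5, 0.0]
width: 0.996
grip_force: 0.0
```

Request:
{"op": "send_rows", "data": {"deltas": [[0.1,1,0,0,0,0,-1],[0.1,1,0,0,0,0,-1],[0.1,1,0,0,0,0,-1],[0.1,1,0,0,0,0,-1],[0.1,1,0,0,0,0,-1]]}}

```text
time: 52.25
eef_pos: [0.5078, 0.0963, 0.1665]
tcp_rot: [0.0, 0.707, 0.707, 0.0]
force: [0.3, -0.9, 0.3]
width: 1.001
grip_force: 0.0
```

Request:
{"op": "send_rows", "data": {"deltas": [[0.1,1,0,0,0,0,-1],[0,1,0,0,0,0,-1],[0,1,0,0,0,0,-1],[0,1,0,0,0,0,-1],[0,1,0,0,0,0,-1]]}}

```text
time: 52.88
eef_pos: [0.5099, 0.1963, 0.1665]
tcp_rot: [0.0, 0.707, 0.707, -0.0]
force: [-0.3, 0.3, 0.1]
width: 1.002
grip_force: 0.0
```

Request:
{"op": "send_rows", "data": {"deltas": [[0,1,0,0,0,0,-1],[0,1,0,0,0,0,-1],[0,1,0,0,0,0,-1],[0,1,0,0,0,0,-1],[0,1,0,0,0,0,-1]]}}

```text
time: 53.5
eef_pos: [0.51, 0.2963, 0.1665]
tcp_rot: [-0.0, 0.707, 0.707, -0.0]
force: [0.6, -0.7, 0.1]
width: 1.002
grip_force: 0.0
```

Request:
{"op": "send_rows", "data": {"deltas": [[0,1,0,0,0,0,-1],[0,1,0,0,0,0,-1],[0,0,0,0,0,0,-1],[0,0,0,0,0,0,-1]]}}

```text
time: 54.0
eef_pos: [0.5099, 0.3348, 0.1664]
tcp_rot: [0.0, 0.707, 0.707, -0.0]
force: [-0.3, 0.7, 0.9]
width: 1.001
grip_force: 0.0
```

Run:
```python
from h import *
im=capture("wrist"); I=info("wrist"); s=get_state(); print(s["eef_pos"],s["time"])
for d in recognise("wrist","bottle"): print(d,p2w("wrist",d["point"],.1,I).round(3))
```

```text
[0.50997247 0.33460786 0.16648071] 54.05
{'point': [277.1, 202.1], 'score': 0.57} [0.505 0.34  0.1  ]
```

Down to z 0.068, grip, lift, carry back to (0.460, −0.252).

Request:
{"op": "send_rows", "data": {"deltas": [[0,0,-1,0,0,0,-1],[0,0,-1,0,0,0,-1],[0,0,-1,0,0,0,-1],[0,0,-1,0,0,0,-1],[0,0,-0.9,0,0,0,-1]]}}

```text
time: 54.72
eef_pos: [0.5101, 0.3344, 0.0679]
tcp_rot: [0.0, 0.707, 0.707, -0.0]
force: [0.9, 0.1, -0.0]
width: 1.001
grip_force: 0.0
```

Request:
{"op": "send_rows", "data": {"deltas": [[0,0,0,0,0,0,-1],[0,0,0,0,0,0,1],[0,0,0,0,0,0,1],[0,0,0,0,0,0,1],[0,0,0,0,0,0,1]]}}

```text
time: 55.35
eef_pos: [0.51, 0.3351, 0.0688]
tcp_rot: [0.0, 0.707, 0.707, 0.0]
force: [-1.4, 0.5, 2.3]
width: 0.597
grip_force: 30.3
```

Request:
{"op": "send_rows", "data": {"deltas": [[0,0,0,0,0,0,1],[0,0,0,0,0,0,1],[0,0,0,0,0,0,1],[0,0,0,0,0,0,1]]}}

```text
time: 55.85
eef_pos: [0.51, 0.3351, 0.0687]
tcp_rot: [-0.0, 0.707, 0.707, 0.0]
force: [-2.1, -0.8, 5.7]
width: 0.594
grip_force: 30.0
```

Request:
{"op": "send_rows", "data": {"deltas": [[0,0,0.5,0,0,0,1],[0,0,1,0,0,0,1],[0,0,1,0,0,0,1],[0,0,1,0,0,0,1],[0,0,1,0,0,0,1]]}}

```text
time: 56.48
eef_pos: [0.51, 0.3349, 0.1596]
tcp_rot: [0.0, 0.707, 0.707, 0.0]
force: [0.6, 0.4, -1.7]
width: 0.592
grip_force: 30.0
```

Request:
{"op": "send_rows", "data": {"deltas": [[0,-0.35,0.5,0,0,0,1],[-0.1,-1,0,0,0,0,1],[-0.1,-1,0,0,0,0,1],[-0.1,-1,0,0,0,0,1],[-0.1,-1,0,0,0,0,1]]}}

```text
time: 57.1
eef_pos: [0.5016, 0.2462, 0.1682]
tcp_rot: [-0.0, 0.707, 0.707, -0.0]
force: [0.0, 0.3, -2.5]
width: 0.593
grip_force: 30.0
```

Request:
{"op": "send_rows", "data": {"deltas": [[-0.1,-1,0,0,0,0,1],[-0.1,-1,0,0,0,0,1],[-0.1,-1,0,0,0,0,1],[-0.1,-1,0,0,0,0,1],[-0.1,-1,0,0,0,0,1]]}}

```text
time: 57.72
eef_pos: [0.4919, 0.1467, 0.1685]
tcp_rot: [0.0, 0.707, 0.707, 0.0]
force: [0.6, -0.2, -2.4]
width: 0.591
grip_force: 30.0
```

Request:
{"op": "send_rows", "data": {"deltas": [[-0.1,-1,0,0,0,0,1],[-0.1,-1,0,0,0,0,1],[-0.1,-1,0,0,0,0,1],[-0.1,-1,0,0,0,0,1],[-0.1,-1,0,0,0,0,1]]}}

```text
time: 58.35
eef_pos: [0.4818, 0.0467, 0.1685]
tcp_rot: [0.0, 0.707, 0.707, 0.0]
force: [1.5, -0.7, -2.5]
width: 0.592
grip_force: 30.0
```

Request:
{"op": "send_rows", "data": {"deltas": [[-0.1,-1,0,0,0,0,1],[-0.1,-1,0,0,0,0,1],[-0.1,-1,0,0,0,0,1],[-0.1,-1,0,0,0,0,1],[-0.1,-1,0,0,0,0,1]]}}

```text
time: 58.98
eef_pos: [0.4716, -0.0532, 0.1686]
tcp_rot: [0.0, 0.707, 0.707, 0.0]
force: [-0.8, -0.3, -2.3]
width: 0.594
grip_force: 30.0
```

Request:
{"op": "send_rows", "data": {"deltas": [[-0.1,-1,0,0,0,0,1],[-0.1,-1,0,0,0,0,1],[-0.1,-1,0,0,0,0,1],[-0.1,-1,0,0,0,0,1],[-0.1,-1,0,0,0,0,1]]}}

```text
time: 59.6
eef_pos: [0.4615, -0.1532, 0.1685]
tcp_rot: [0.0, 0.707, 0.707, 0.0]
force: [-0.3, 0.4, -1.7]
width: 0.594
grip_force: 30.0
```

Request:
{"op": "send_rows", "data": {"deltas": [[-0.1,-1,0,0,0,0,1],[0,-1,0,0,0,0,1],[0,-1,0,0,0,0,1],[0,-1,0,0,0,0,1],[0,-1,0,0,0,0,1]]}}

```text
time: 60.22
eef_pos: [0.46, -0.2534, 0.1685]
tcp_rot: [0.0, 0.707, 0.707, 0.0]
force: [-0.7, 0.0, -2.0]
width: 0.594
grip_force: 30.0
```

Request:
{"op": "send_rows", "data": {"deltas": [[0,0,0,0,0,0,1],[0,0,0,0,0,0,1]]}}

```text
time: 60.48
eef_pos: [0.4598, -0.2517, 0.1684]
tcp_rot: [-0.0, 0.707, 0.707, 0.0]
force: [-0.0, 0.1, -2.8]
width: 0.593
grip_force: 30.0
```

Request:
{"op": "send_rows", "data": {"deltas": [[0,0,-1,0,0,0,1],[0,0,-1,0,0,0,1],[0,0,-1,0,0,0,1],[0,0,-1,0,0,0,1],[0,0,-0.6,0,0,0,1]]}}

```text
time: 61.1
eef_pos: [0.4598, -0.2512, 0.0758]
tcp_rot: [-0.001, 0.707, 0.707, -0.0]
force: [-1.0, -0.1, -2.9]
width: 0.598
grip_force: 30.0
```

Request:
{"op": "send_rows", "data": {"deltas": [[0,0,-0.35,0,0,0,1],[0,0,0,0,0,0,1],[0,0,0,0,0,0,-1],[0,0,0,0,0,0,-1],[0,0,0,0,0,0,-1]]}}

```text
time: 61.72
eef_pos: [0.4602, -0.2521, 0.0699]
tcp_rot: [0.0, 0.707, 0.707, 0.0]
force: [0.3, -0.6, -0.2]
width: 0.892
grip_force: 0.0
```

Request:
{"op": "send_rows", "data": {"deltas": [[0,0,0,0,0,0,-1],[0,0,1,0,0,0,-1],[0,0,1,0,0,0,-1],[0,0,1,0,0,0,-1],[0,0,1,0,0,0,-1]]}}

```text
time: 62.35
eef_pos: [0.4599, -0.252, 0.1502]
tcp_rot: [0.0, 0.707, 0.707, 0.0]
force: [0.0, -0.1, -0.2]
width: 1.002
grip_force: 0.0
```

Request:
{"op": "send_rows", "data": {"deltas": [[0,0,1,0,0,0,-1],[0,0,1,0,0,0,-1],[0,1,1,0,0,0,-1],[0,1,1,0,0,0,-1],[0,1,0,0,0,0,-1]]}}

```text
time: 62.98
eef_pos: [0.4606, -0.1917, 0.2306]
tcp_rot: [0.001, 0.707, 0.707, 0.0]
force: [-0.2, -0.1, -0.4]
width: 1.002
grip_force: 0.0
```

Request:
{"op": "send_rows", "data": {"deltas": [[0,1,0,0,0,0,-1],[0,1,0,0,0,0,-1],[0,1,0,0,0,0,-1],[0,1,0,0,0,0,-1],[0,1,0,0,0,0,-1]]}}

```text
time: 63.6
eef_pos: [0.4596, -0.0906, 0.229]
tcp_rot: [-0.0, 0.707, 0.707, -0.0]
force: [0.3, -0.2, 0.3]
width: 0.999
grip_force: 0.0
```

Request:
{"op": "send_rows", "data": {"deltas": [[0,1,0,0,0,0,-1],[0,1,0,0,0,0,-1],[0,1,0,0,0,0,-1],[0,1,0,0,0,0,-1],[0,0,0,0,0,0,-1]]}}

```text
time: 64.22
eef_pos: [0.4595, -0.0106, 0.2291]
tcp_rot: [-0.0, 0.706, 0.708, -0.0]
force: [-0.3, 0.8, 0.5]
width: 1.003
grip_force: 0.0
```

Run:
```python
from h import *
b=capture("side"); cv2.imwrite("pics/end.png",b)
a=cv2.imread("pics/side0.png"); f=lambda i:cv2.resize(i[110:400,170:330],None,fx=2.05,fy=2.05,interpolation=cv2.INTER_CUBIC)
cv2.imwrite("pics/cmp.png",np.hstack([f(a),f(b)]))
t=a[262:372,228:278]; 
for n,(x0,y0,x1,y1) in dict(cap=(235,264,268,292),lid=(234,322,270,375)).items():
    r=cv2.matchTemplate(b[y0-8:y1+8,x0-8:x1+8],a[y0:y1,x0:x1],cv2.TM_CCOEFF_NORMED); _,v,_,p=cv2.minMaxLoc(r); print(n,v,p[0]-8,p[1]-8)
s=get_state(); print(s["time"],s["eef_pos"])
```

```text
cap 0.962296187877655 0 0
lid 0.9750984311103821 0 0
64.275 [ 0.45967196 -0.01136748  0.22913988]
```

View pics/cmp.png

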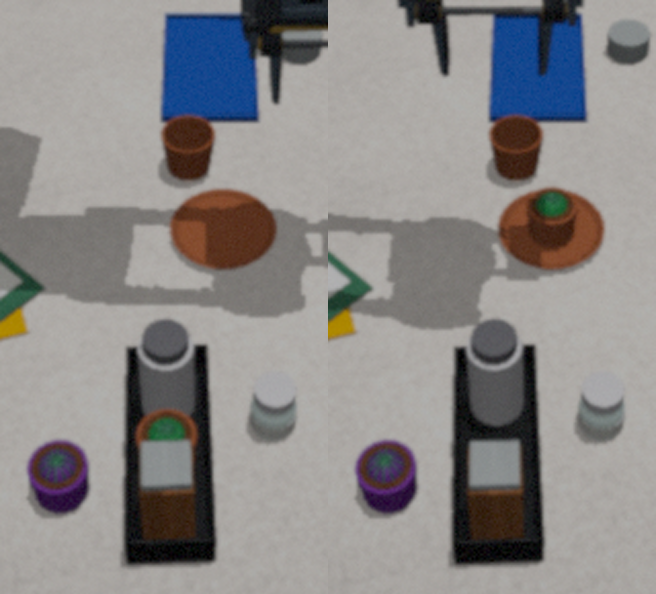

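Side by side: the bottle cap and canister lid match their start positions to within a pixel, the cactus stands mid-saucer, and the bystanders are unmoved. I hand in.

```bash
python3 -c "from workcell import close_job; print(close_job())"
```

```text
the job is handed in; nothing more can be done
None
```

The job is handed in at about 64 s: in the last pictures the cactus stands upright mid-saucer, the bottle and canister are back in the trough within a pixel (about 2 mm) of their starting spots, and nothing else on the sill moved; the judge's verdict was not shown.

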